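Feed a die board through a fabric die cutter with the push stick

TASK

Take the orange push stick from the grey tool tray and, with its tip behind the pink die board, push the board along the bed of the die cutter, through the low opening under the teal roller guard and on into the bay until it is fully home against the end stop and the sprung side ball clicks into its notch. Keep the robot's fingers and arm off the die board: only the stick may push it. Then lay the stick back flat in its tray, let go, and leave the other things on the table where they are.

Things in the scene. Friction and masses are not known exactly. Their poses are not given: they have to be found in the camera images.
- cutter: Fixed die cutter: cream base 450 x 170 x 30 mm, teal roller guard across it. Origin on the table below the guard's entry face, mid width; +x is the feed direction, +z up. The flat bed, 30 mm up, runs from x -240 to +210 mm. The guard spans x 0 to 60, top 130 mm above the table, opening 93 wide and 32 high. Look-only crank on its -y side.
- mouth (a point): Centre of the guard's entry opening at bed level: cutter frame (0, 0, 30) mm. Just before it two lead-in plates, 20 mm high, narrow from about 145 mm apart at cutter x -63 to 93 mm apart at x -9; they straighten an askew board.
- home (a point): Point on the bed of the bay, cutter frame (140, 0, 30) mm. The bay beyond the guard is open above, straight, 93 mm wide, with aluminium walls 20 mm high; its end stop's face is at cutter x 203. The die board's origin is at x 143 when it touches the stop; home is within a few mm of that.
- ball (a joint): Sprung steel side ball, radius 12 mm, in the bay's +y wall at cutter x 107. In m: 0 when fully out (6 mm into the bay), up to 0.009 when pressed outward. 0 before the board arrives, 0.003 to 0.006 while its edge passes, near 0 again once clicked into the notch. Spring 3 N at 0, 8 N at 6 mm; pushing the board past takes about 5 to 15 N.
- die: Loose die board, plywood with pink foam top and hexagon outline, 120 long (x) x 90 (y) x 18 mm, about 0.25 kg. Origin: centre of underside. Its +x end, corners rounded 8 mm, leads into the cutter; a notch 7 deep, 22 long in its +y edge is centred 35 mm behind the origin. Starts flat on the bed before the lead-in plates, a little off line and askew.
- stick: Loose push stick 220 long, 0.16 kg: flat shaft 26 wide x 14 high, orange tip 44 wide x 14 high, upright orange handle 70 long (x) x 24 wide (y) from 14 to 76 mm above the underside. Origin on the underside below the handle's middle. +x to the tip, whose flat face is 160 mm ahead of the origin; tail 60 mm behind. Grip across the 24 mm from above.
- tray: Fixed grey open tool tray 280 (x) x 110 (y) mm, floor 5 and rim 14 mm above the table, walls 5. Origin: centre of underside. The stick starts in it, its origin about 50 mm to the tray's -x side of centre, tip to +x; it may be laid back either way round.
- bobbin_box: Blue box with white lid 92 x 62 x 30 mm, origin at centre of underside; stands beside the cutter. Leave alone.
- pattern_weight: Dark steel disc 56 mm across, 36 mm high with brass knob, origin at centre of underside; beside the cutter. Leave alone.
- cone_red: Red thread cone, 60 mm across, 125 mm high, origin at centre of underside. Leave alone.
- cone_yellow: Yellow thread cone, same size. Leave alone.
- mug: Blue mug, 80 mm across, 95 mm high, origin at centre of underside. Leave alone.
- rotary_cutter: Yellow rotary cutter lying flat, about 155 x 22 mm, 18 mm high (blade to 44 mm). Leave alone.
- spray: Green spray bottle, 60 mm across, 170 mm high, origin at centre of underside. Leave alone.
There are look-alikes about, which are no part of the job. Of the things that look like the stick, the larger one is meant. What is shaped like the die but green is not meant.

How it is judged (in metres and radians):
On the way, in this order (a step that is already met when the one before it is completed fails the run):
1. the stick is lifted out of the tray (height (world z) of stick above 0.022 m), for 0.1 s.
2. the stick pushes the die board under the guard (board's leading end at least 20 mm in, pressed by the stick) (x of die in the frame of cutter between -0.04 and 0.12 m and z of die in the frame of cutter below 0.04 m and contact force between stick and die above 0.2 N), for 0.02 s.
3. the die board is home in the bay and the side ball has clicked into its notch (x of die in the frame of cutter above 0.136 m and z of die in the frame of cutter below 0.034 m and angle between the x axis of die and the x axis of cutter, either way round below 0.05 rad and value of joint ball below 0.002 m), for 0.2 s.
At the end, for the whole second after the job is handed in: The die board lies flat in the bay, home within 4 mm of the home point or nearer the stop, in line with the bay (0.05 rad), with the side ball out in its notch (ball reads under 2 mm); the stick lies flat on the tray's floor, inside the tray, handle up; both at rest and released (all of step 3 and x of stick in the frame of tray between -0.085 and 0.085 m and y of stick in the frame of tray between -0.045 and 0.045 m and z of stick in the frame of tray below 0.012 m and angle between stick's own z axis and vertical below 0.1 rad and linear speed of each of stick, die below 0.02 m/s); the robot touches nothing.
It fails at once if the robot's fingers or arm push the die board (contact force between any of the fingers, the arm and die above 0.5 N).
It fails at once if a bystander is moved by more than 20 mm (distance of any of bobbin_box, pattern_weight, cone_red, cone_yellow, mug, rotary_cutter, spray from where it was at the start of the episode above 0.02 m).
It also fails if it takes over 64 s, if anything falls off the work surface, if the arm or the gripper's body presses on something with over 40 N, if the wrist force passes 120 N, or if a joint passes its speed limit or range.

ROBOT

A 6-joint arm with a two-finger parallel gripper is mounted at the origin on the work surface. World frame = base frame: x ahead of the robot, y to its left, z up, the work surface at z = 0. Lengths are in mm, angles in degrees, forces in N, time in s.
With the tool pointing down it reaches from about 375 to 925 mm from the base axis. Payload 5.7 kg.
Tool frame: the origin (TCP) lies midway between the tips of the shut fingers; the grasp point (between the pads) lies 19 mm behind it; z points along the fingers, y is the line along which they close (so a half turn about z gives the same grasp; the last joint's range is limited). The gripper opens to 88 mm and grips with 3 to 60 N. Pads are 20 mm wide; open, the fingers measure 115 mm over their backs; the gripper's body (75 mm by 178 mm) begins 61 mm behind the grasp point.
Start: joints at [61.816, 20.558, 86.54, -0, 72.909, -6.595], TCP at [220.758, 557.878, 222.623] pointing down, gripper open.
Joint ranges: [-170.27, 170.27], [-57.76, 135], [12.27, 136.19], [-55.21, 235.2], [11.17, 155.16], [-170.74, 170.74]. Speed limits (degrees/s): [136.94, 136.94, 180, 180, 180, 180].

INTERFACE

Orientations are given as [roll, pitch, yaw] about the fixed x, y, z axes, in that order (R = Rz(yaw) Ry(pitch) Rx(roll)).
In Python, from rig import monitor, vision, workorder, models gives the robot as it stands.
- The arm moves only by the tool play_rows, never from a script. Its argument "motion" is one flat list of numbers, 4 for each row, row after row: the shift along the tool's x, y, z each as a share of 0.3 m, from -1 to 1, then the turn about the tool's z as a share of 90 degrees, from -1 to 1. A call has 1 to 10 rows; each row is the pose to reach, as a shift and turn from the pose commanded when the call began, along the tool's axes at that moment; what a row does not reach only later rows make up. A row lasts 1/8 s, in which the tool goes at most 62.5 mm and 10.7 degrees, less where a joint would pass 70% of its speed; a pose out of reach is approached as far as the arm can. A call with a number of a shift or a turn outside -1 to 1 is refused whole. A call with a gripper value outside its range is refused whole. "gripper" is the gripper's target within -1 to 1 (fully open at 1, half-way at 0, shut at -1), set as the call begins (left out, the last holds). The fingers move at their own pace and stop on an object; the grip force is fixed at half the most. Time passes only in rows, so rows that repeat a pose let the fingers close. It gives the time, the measured TCP pose, the force, the opening and the grip force at its end, in the units of the state.
- monitor.sense(): the state, without advancing time (a new reading comes with each control period).
- vision.read_camera(name): name is "scene" or "top"; returns a dict with "color" (480x640x3 uint8, blue, green, red), "z_map" (480x640 float32, mm along the optical axis (not along the pixel's ray), 0 where there is no reading), "intrinsics" (3x3 intrinsics, pixels), "k1" (the pictures are not rectified: a ray, as slopes to the right and down, at radius r is drawn at 1 + k1 r^2 times it, then the intrinsics apply), "rvec" (rotation vector, rad) and "tvec" (3), from world to camera coordinates, as OpenCV has them. Camera axes: x right, y down, z forward; pixel columns grow to the right and rows downward; lengths in mm; the calibration is good to about 2 mm. A picture is of the moment at which its call begins.
- workorder.finish_job(): hands the job in; it is judged then, once.
Trained networks look in a picture, given as the dict that the camera call returned (one of the last four; its "shot" number tells which), for a name from the list of things; names that differ only in an ending like _2 or _b are one class to them, and where a whole thing is asked for, a point or a joint stands for the part that bears it (a point fixed in the world has none). Each returns a list of dicts, best first, with "p" (0 to 1); they miss things now and then, are a little off and sometimes report something else, mostly with a low value. They report only what shows in the picture. A call takes as long as a camera call. They do not tell look-alikes from the thing itself.
- models.find_in(picture, label): "bbox" ([centre column, centre row, width, height] in pixels, round what is visible of it).
- models.silhouettes(picture, label): "region" (480x640 bool, what is visible of it) and "bbox" ([centre column, centre row, width, height] in pixels, round what is visible of it).
- models.spot_point(picture, label): "point" ([row, column] in pixels: a listed point, or the origin of a listed thing).
The state is a dict: "clock": time; "joints": joint angles; "joint_velocities": joint speeds; "tau": joint torques, N m; "position": TCP position; "ee_rot": TCP orientation; "force": force on the tool from outside, world axes, zero at the start; "torque": the same for the moment, N m; "width": finger opening in mm; "grasp_force": force on a finger pad.
Only numpy, scipy, OpenCV 4.12 (cv2) and the standard library are available. Lean on these libraries where they do the work, as an engineer would, in place of code of your own. Each camera call takes 0.05 s, during which the arm holds its last target. There are 200 camera calls.

## Working session

There is one attempt and no reset: what is moved stays moved. The work goes in short steps, Python scripts to look and compute and a tool call to move; the robot and the scene stay as the last step left them, time stands still between calls to the robot, and variables do not carry over. Pictures are saved under pics/ and viewed, at most 10 in all, crops included, and the job is handed in when it is done.

Besides the shell and the picture viewer there is one more tool, called after "Request:" as name(argument=value, ...), one argument or row to a line, values as JSON. play_rows: Moves the arm, as the interface text tells. Its arguments: {"type":"object","properties":{"motion":{"type":"array"},"gripper":{"type":"number"}},"required":["motion"]}

```bash
mkdir -p pics; ls
cat > h.py <<'E'
import numpy as np, cv2
from rig import monitor, vision, workorder, models
def cam(n):
    d=vision.read_camera(n); d['R']=cv2.Rodrigues(np.array(d['rvec'],float))[0]; d['t']=np.array(d['tvec'],float).ravel(); return d
def rays(d,uv):
    K=np.array(d['intrinsics'],float)
    uv=np.asarray(uv,float).reshape(-1,1,2)
    return cv2.undistortPoints(uv,K,np.array([d['k1'],0,0,0],float)).reshape(-1,2)
def at_z(d,uv,z):
    r=rays(d,uv); v=np.c_[r,np.ones(len(r))]@d['R']; c=-d['R'].T@d['t']
    s=(z-c[2])/v[:,2]; return c+v*s[:,None]
def cloud(d,mask=None):
    z=d['z_map']; m=(z>0) if mask is None else (mask&(z>0))
    v,u=np.nonzero(m); r=rays(d,np.c_[u,v]); zz=z[v,u]
    return (np.c_[r*zz[:,None],zz]-d['t'])@d['R'], np.c_[u,v]
E
python3 - <<'E'
from h import *
for n in("scene","top"):
    d=cam(n); cv2.imwrite(f'pics/{n}0.png',d['color']); print(n,-d['R'].T@d['t'])
    for l in ("cutter","die","stick","tray","mouth","home"):
        print(l,[(np.round(o['point']).tolist(),round(o['p'],2)) for o in models.spot_point(d,l)][:3])
print(monitor.sense())
E
```

```text
pics
scene [ 877.98721989  433.24475344 1035.47902468]
cutter [([285.0, 349.0], 0.72), ([411.0, 318.0], 0.52)]
die [([237.0, 331.0], 0.98), ([164.0, 345.0], 0.62)]
stick [([133.0, 213.0], 0.93), ([167.0, 243.0], 0.91), ([257.0, 197.0], 0.61)]
tray [([175.0, 230.0], 0.87)]
mouth [([279.0, 355.0], 0.93)]
home [([331.0, 378.0], 0.63)]
top [ 390.12654445  -29.12890595 1575.86616531]
cutter []
die [([346.0, 413.0], 0.61), ([263.0, 330.0], 0.55)]
stick [([248.0, 474.0], 0.83), ([245.0, 544.0], 0.81)]
tray [([225.0, 468.0], 0.59)]
mouth [([251.0, 280.0], 0.66), ([249.0, 474.0], 0.64), ([264.0, 333.0], 0.63)]
home [([240.0, 225.0], 0.74)]
{'clock': 0.7, 'joints': array([ 6.18163271e+01,  2.05555750e+01,  8.65398362e+01,  1.27549357e-03,
        7.29101605e+01, -6.59459150e+00]), 'joint_velocities': array([-0.01543571, -0.09927851,  0.0020818 , -0.02385488, -0.01837264,
       -0.03139252]), 'tau': array([-1.51428281e-03, -5.15192342e+01, -2.71077204e+01,  6.74859853e-02,
        2.49053445e-02, -7.42110160e-05]), 'position': array([220.74717414, 557.87274405, 222.64321228]), 'ee_rot': array([-1.79994605e+02, -1.85094032e-03,  1.58410544e+02]), 'force': array([ 0.28747952, -0.92334549, -0.60733846]), 'torque': array([ 0.01253307, -0.0147008 ,  0.00501044]), 'grasp_force': 0.0, 'width': 87.83023927126317}
```

View pics/scene0.png

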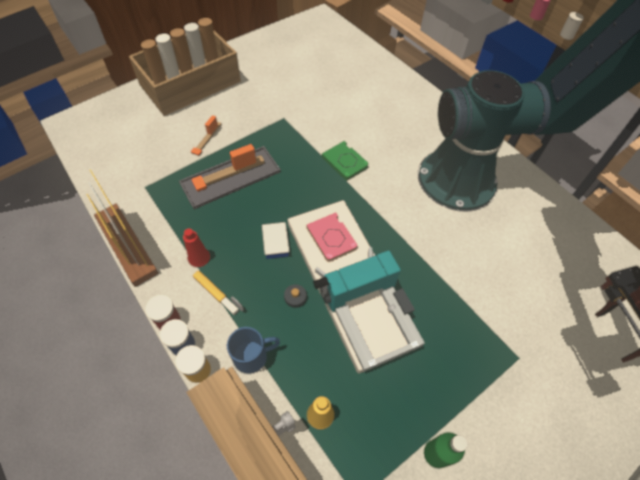

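View pics/top0.png

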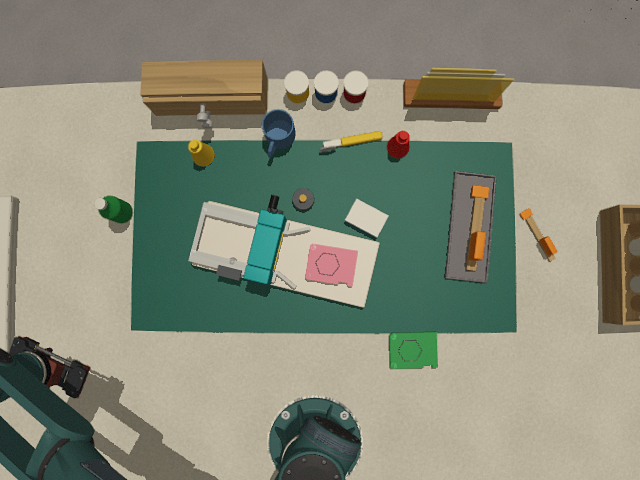

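The scene view shows the pink die (335,237) on the bed, the guard at (365,280), and the stick in its tray (240,160). In the top view the die is at (331,265), the guard at (265,247), the stick handle at (477,246) with its tip at (481,192), and the small look-alike at (538,235). Now I'll measure.

```bash
cat > meas.py <<'E'
from h import *
def rect(P):
    (c,s,a)=cv2.minAreaRect(P[:,:2].astype(np.float32)); 
    if s[0]<s[1]: s=s[::-1]; a+=90
    return np.round(c,1),np.round(s,1),round((a+90)%180-90,1)   # long axis angle
def hsvm(d,lo,hi): return cv2.inRange(cv2.cvtColor(d['color'],cv2.COLOR_BGR2HSV),lo,hi)>0
def sel(d,lo,hi,zr,box):
    P,uv=cloud(d,hsvm(d,lo,hi)); m=(P[:,2]>zr[0])&(P[:,2]<zr[1])
    m&=(P[:,0]>box[0])&(P[:,0]<box[1])&(P[:,1]>box[2])&(P[:,1]<box[3]); return P[m],uv[m]
E
python3 - <<'E'
from meas import *
for n in("top","scene"):
    d=cam(n); print(n)
    O=((5,150,120),(18,255,255))
    for nm,a in dict(die=((165,60,120),(180,255,255),(35,60),(300,700,-300,300)),
       die2=((0,60,120),(4,255,255),(35,60),(300,700,-300,300)),
       guard=((80,90,60),(100,255,255),(122,138),(300,700,-100,400)),
       handle=(*O,(70,90),(250,750,-470,-280)), tip=(*O,(10,30),(250,750,-470,-280)),
       shaft=((8,60,80),(25,255,255),(10,30),(250,750,-470,-280)),
       small=(*O,(-5,90),(250,750,-700,-470)),
       bed=((10,5,150),(40,90,255),(22,38),(300,750,-250,350)),
       wall=((0,0,60),(180,60,255),(44,58),(300,750,0,350))).items():
        P,_=sel(d,*a)
        if len(P)>8: print(nm,len(P),*rect(P),'z',np.round(np.median(P[:,2]),1))
    for l in("mouth","home","die","stick"):
        for o in models.spot_point(d,l)[:2]:
            z={'mouth':30,'home':30,'die':30,'stick':5}[l]
            print(l,round(o['p'],2),np.round(at_z(d,[o['point'][::-1]],z)[0]))
E
```

```text
top
die 1630 [453.4 -37.8] [118.2  88.8] 81.3 z 48.0
die2 72 [453.9 -38.5] [120.1  90.2] 81.1 z 47.4
guard 1776 [492.4 121.4] [169.8  60.3] -13.3 z 129.9
handle 250 [ 501.  -402.8] [69.9 23.4] -8.4 z 81.0
tip 185 [ 643.7 -423. ] [43.2 30.1] 82.1 z 19.5
shaft 680 [ 551.4 -411.1] [222.3  43.7] -7.2 z 18.9
small 191 [ 543.2 -580. ] [131.7  35.4] 34.1 z 45.9
bed 6798 [526.2  63.9] [453.2 260.9] 76.5 z 30.0
wall 1739 [493.7 157.2] [302.9 171.4] 77.0 z 50.4
home 0.9 [511. 231.  30.]
home 0.23 [611.  32.  30.]
die 0.68 [452. -40.  30.]
die 0.63 [ 250. -252.   30.]
stick 0.87 [ 499. -411.    5.]
stick 0.65 [ 504. -600.    5.]
scene
die 1203 [454.4 -38.5] [119.   87.9] 82.1 z 47.8
die2 123 [452.6 -38.1] [122.4  91.1] 81.6 z 46.9
guard 1658 [494.  121.6] [170.6  60.3] -13.5 z 129.4
handle 190 [ 501.9 -402.1] [66.6 28.1] -8.8 z 80.5
tip 127 [ 573.2 -417.9] [171.1  46.5] -5.7 z 19.0
shaft 598 [ 549.7 -420.9] [220.3  60.2] -5.3 z 18.6
small 103 [ 542.2 -575.2] [126.8  22.9] 31.6 z 40.1
bed 5394 [526.   64.1] [453.6 260.6] 76.6 z 29.9
wall 2108 [500.8 168.7] [278.7 178.8] 77.6 z 50.0
mouth 0.59 [480.  86.  30.]
mouth 0.33 [ 585. -117.   30.]
home 0.82 [523. 230.  30.]
home 0.4 [453. -39.  30.]
die 0.72 [445. -41.  30.]
die 0.59 [ 249. -208.   30.]
stick 0.85 [ 511. -585.    5.]
stick 0.59 [ 494. -402.    5.]
```

```bash
cat > plan.py <<'E'
import sys
from h import *
def plan(*ts):
    "chain of targets [x,y,z,yaw] -> move numbers per target, each from the previous one"
    s=monitor.sense(); p=np.array(s['position']); yaw=s['ee_rot'][2]
    for t in ts:
        c,q=np.cos(np.radians(yaw)),np.sin(np.radians(yaw))
        dx,dy,dz=np.array(t[:3])-p; turn=-((t[3]-yaw+180)%360-180) if len(t)<5 else t[4]
        sh=np.array([c*dx+q*dy, q*dx-c*dy, -dz])/300
        print(t,np.round(sh,4).tolist(),round(turn/90,4)); p=np.array(t[:3],float); yaw=yaw-turn
E
python3 - <<'E'
from plan import *
s=monitor.sense(); print(s['clock'],s['position'],s['ee_rot'])
plan([370,310,225,100],[440,60,225,60],[500,-190,225,20],[501,-402,190,-8.4],[501,-402,25,-8.4])
d=cam('scene'); P,_=cloud(d)
f=np.array([.2317,.9728]); n=np.array([-f[1],f[0]]); D=P[:,:2]-[486.05,92.3]; a=D@f;b=D@n
m=(b<-88)&(b>-150)&(abs(a)<120)&(P[:,2]>40); print('crank',m.sum(),[ (round(v[m].min()),round(v[m].max())) for v in(a,b,P[:,2])] if m.sum() else '')
E
```

```text
1.2 [220.75503799 557.85861546 222.59583602] [-1.79991185e+02 -3.84719178e-04  1.58413717e+02]
[370, 310, 225, 100] [-0.7666, -0.5852, -0.008] 0.649
[440, 60, 225, 60] [-0.8612, 0.0851, -0.0] 0.4444
[500, -190, 225, 20] [-0.6217, 0.5899, -0.0] 0.4444
[501, -402, 190, -8.4] [-0.2386, 0.6652, 0.1167] 0.3156
[501, -402, 25, -8.4] [0.0, -0.0, 0.55] -0.0
crank 247 [(12, 50), (-119, -88), (59, 169)]
```

Request:
play_rows(
  motion=[-0.7666,-0.5852,-0.008,0.649,-0.7666,-0.5852,-0.008,0.649,-0.7666,-0.5852,-0.008,0.649,-0.7666,-0.5852,-0.008,0.649,-0.7666,-0.5852,-0.008,0.649,-0.7666,-0.5852,-0.008,0.649,-0.7666,-0.5852,-0.008,0.649],
  gripper=1,
)

```text
clock: 2.12
position: [370.4, 309.6, 225.2]
ee_rot: [180.0, -0.0, 100.0]
force: [-1.0, -0.4, -0.5]
width: 88.0
grasp_force: 0.0
```

Request:
play_rows(
  motion=[-0.8612,0.0851,0,0.4444,-0.8612,0.0851,0,0.4444,-0.8612,0.0851,0,0.4444,-0.8612,0.0851,0,0.4444,-0.8612,0.0851,0,0.4444,-0.8612,0.0851,0,0.4444],
)

```text
clock: 2.88
position: [440.0, 60.3, 225.0]
ee_rot: [-180.0, -0.0, 60.1]
force: [-0.4, 0.3, 0.2]
width: 87.6
grasp_force: 0.0
```

Request:
play_rows(
  motion=[-0.6217,0.5899,0,0.4444,-0.6217,0.5899,0,0.4444,-0.6217,0.5899,0,0.4444,-0.6217,0.5899,0,0.4444,-0.6217,0.5899,0,0.4444,-0.6217,0.5899,0,0.4444],
)

```text
clock: 3.62
position: [500.1, -188.0, 224.6]
ee_rot: [-179.9, 0.0, 20.2]
force: [-0.7, 0.3, -0.8]
width: 87.7
grasp_force: 0.0
```

Request:
play_rows(
  motion=[-0.2386,0.6652,0.1167,0.3156,-0.2386,0.6652,0.1167,0.3156,-0.2386,0.6652,0.1167,0.3156,-0.2386,0.6652,0.1167,0.3156,-0.2386,0.6652,0.1167,0.3156,-0.2386,0.6652,0.1167,0.3156],
)

```text
clock: 4.38
position: [501.4, -399.1, 190.2]
ee_rot: [-179.9, 0.0, -8.2]
force: [-0.4, 0.8, 0.2]
width: 87.9
grasp_force: 0.0
```

Run:
```python
from plan import *
s=monitor.sense(); print(s['clock'],s['position'],s['ee_rot'],s['joints'])
plan([501.3,-402.5,25,-8.3],[501.3,-402.5,110,-8.3])
```

```text
4.375 [ 501.42379014 -399.13371629  190.20055179] [-1.79912653e+02  4.18057534e-02 -8.22515814e+00] [-4.47186219e+01  2.55547784e+01  8.32950802e+01  4.79032344e-02
  7.12357041e+01  5.34911250e+01]
[501.3, -402.5, 25, -8.3] [0.0012, 0.0112, 0.5507] 0.0008
[501.3, -402.5, 110, -8.3] [0.0, -0.0, -0.2833] -0.0
```

Request:
play_rows(
  motion=[0,0,0.45,0,0,0,0.45,0,0,0,0.45,0,0,0,0.55,0,0,0,0.55,0,0,0,0.55,0],
)

```text
clock: 5.12
position: [502.4, -402.5, 27.5]
ee_rot: [179.9, -0.1, -8.3]
force: [0.4, 0.9, -0.2]
width: 87.6
grasp_force: 0.0
```

Request:
play_rows(
  motion=[0,0,0,0,0,0,0,0,0,0,0,0,0,0,0,0,0,0,0,0],
  gripper=-1,
)

```text
clock: 5.75
position: [501.0, -402.0, 25.0]
ee_rot: [-180.0, 0.0, -8.4]
force: [-0.5, 0.1, 0.6]
width: 41.7
grasp_force: 0.0
```

Run:
```python
from plan import *
s=monitor.sense(); print(s['clock'],s['position'],s['ee_rot'],s['width'],s['grasp_force'],s['force'])
```

```text
5.75 [ 500.99001582 -402.0071052    25.03459458] [-1.79999484e+02  9.35780633e-03 -8.40095707e+00] 41.678436013048305 0.0 [-0.52097875  0.06088174  0.64660534]
```

Request:
play_rows(
  motion=[0,0,0,0,0,0,0,0,0,0,0,0,0,0,0,0,0,0,0,0,0,0,0,0],
)

```text
clock: 6.5
position: [501.0, -401.9, 25.0]
ee_rot: [-180.0, 0.0, -8.4]
force: [0.2, -0.3, -1.7]
width: 23.7
grasp_force: 30.0
```

Request:
play_rows(
  motion=[0,0,-0.1,0,0,0,-0.2,0,0,0,-0.3,0,0,0,-0.3,0,0,0,-0.3,0],
)

```text
clock: 7.12
position: [500.4, -401.3, 113.9]
ee_rot: [-179.9, 0.1, -8.4]
force: [-0.6, -0.6, -2.0]
width: 24.1
grasp_force: 30.0
```

Run:
```python
from meas import *; from plan import plan
for n in("top","scene"):
    d=cam(n); O=((5,120,90),(18,255,255))
    for nm,zr in dict(handle=(150,190),tip=(95,125)).items():
        P,_=sel(d,*O,zr,(250,750,-470,-280))
        if len(P)>8: print(n,nm,len(P),*rect(P),np.median(P[:,2]),P[:,2].min())
s=monitor.sense(); print(s['clock'],s['position'],s['ee_rot'],s['width'],s['grasp_force'],s['force'])
```

```text
top handle 13 [ 469.4 -402.6] [10.7  5.6] -36.0 168.75898779670848 153.71718467028134
top tip 267 [ 553.  -402.3] [218.3  44.8] -11.7 106.73736462317929 96.53467165962314
scene handle 51 [ 529.5 -399.7] [24.5 18.1] -57.9 164.9452465523524 150.01457356218808
scene tip 221 [ 562.8 -409.2] [195.1  44.4] -7.7 107.82835895551192 95.57303543862803
7.225 [ 500.09371125 -401.06723792  113.29841392] [-1.79900893e+02  1.44638842e-01 -8.39664720e+00] 24.025578075661258 29.985152184963226 [-8.33320187e-04  1.22668648e+00 -1.76749798e+00]
```

Run:
```python
import plan as p
from plan import *
# from commanded pose
p.monitor=type('M',(),{'sense':staticmethod(lambda:dict(position=[501,-402,115],ee_rot=[180,0,-8.4]))})
plan([430,-320,115,40],[399.9,-269.6,115,76.6],[399.9,-269.6,52,76.6])
```

```text
[430, -320, 115, 40] [-0.2741, -0.2358, 0.0] -0.5378
[399.9, -269.6, 115, 76.6] [0.0311, -0.1932, -0.0] -0.4067
[399.9, -269.6, 52, 76.6] [0.0, 0.0, 0.21] -0.0
```

Request:
play_rows(
  motion=[-0.05,-0.04,0,-0.09,-0.11,-0.09,0,-0.19,-0.16,-0.14,0,-0.29,-0.22,-0.19,0,-0.39,-0.25,-0.22,0,-0.48,-0.2741,-0.2358,0,-0.5378,-0.2741,-0.2358,0,-0.5378],
)

```text
clock: 8.1
position: [429.0, -318.9, 114.0]
ee_rot: [-179.8, 0.0, 40.0]
force: [0.1, 0.2, -1.8]
width: 23.9
grasp_force: 30.0
```

Request:
play_rows(
  motion=[0.008,-0.05,0,-0.1,0.015,-0.1,0,-0.2,0.025,-0.15,0,-0.3,0.0311,-0.1932,0,-0.4067,0.0311,-0.1932,0,-0.4067,0.0311,-0.1932,0,-0.4067],
)

```text
clock: 8.85
position: [400.6, -270.4, 115.0]
ee_rot: [180.0, 0.0, 76.4]
force: [0.8, -0.4, -2.1]
width: 24.0
grasp_force: 30.0
```

Run:
```python
from meas import *
d=cam('top')
P,_=sel(d,(5,120,90),(18,255,255),(90,125),(250,750,-470,100)); print(*rect(P),np.median(P[:,2]))
f=np.array([.2317,.9728]); n=np.array([-f[1],f[0]]); D=P[:,:2]-[486.05,92.3]; a=D@f
m=a>a.max()-25; print('tip x',a.max(),'tip y',(D@n)[m].min(),(D@n)[m].max(),'z tip',np.median(P[m,2]))
d=cam('scene'); s=monitor.sense(); print(s['clock'],s['position'],s['ee_rot'])
cv2.imwrite('pics/s1.png',d['color'][80:400,140:500])
```

```text
[ 424.4 -175.6] [126.3  43.5] 76.4 108.91734105723424
tip x -211.66849807167424 tip y -24.02774679102736 19.32124077551257 z tip 108.90438253986385
8.95 [ 400.57534771 -270.43435273  115.07740234] [1.79962242e+02 2.88823955e-02 7.64496069e+01]
```

Request:
play_rows(
  motion=[0,-0.006,0.08,0,0,-0.006,0.16,0,0,-0.006,0.19,0,0,-0.006,0.208,0,0,-0.006,0.208,0,0,-0.006,0.208,0],
)

```text
clock: 9.7
position: [398.6, -269.6, 53.3]
ee_rot: [179.9, 0.0, 76.6]
force: [-0.3, -0.2, -1.6]
width: 24.2
grasp_force: 30.0
```

Request:
play_rows(
  motion=[0.03,0,0,0,0.06,0,0,0,0.09,0,0,0,0.12,0,0,0,0.15,0,0,0,0.18,0,0,0,0.21,0,0,0,0.24,0,0,0,0.27,0,0,0,0.3,0,0,0],
)

```text
clock: 10.95
position: [418.7, -181.1, 52.6]
ee_rot: [-180.0, 0.0, 76.7]
force: [-1.7, -1.4, -1.3]
width: 24.0
grasp_force: 30.0
```

Run:
```python
from h import *
d=cam('scene'); s=monitor.sense(); print(s['clock'],s['position'],s['ee_rot'],s['force'])
cv2.imwrite('pics/s2.png',cv2.resize(d['color'][150:390,220:460],None,fx=2,fy=2))
```

```text
11.0 [ 418.5957239  -179.85196173   52.50922617] [-1.79923690e+02 -4.98650052e-02  7.66141571e+01] [-0.17161223  1.45743419 -2.34939456]
```

View pics/s2.png

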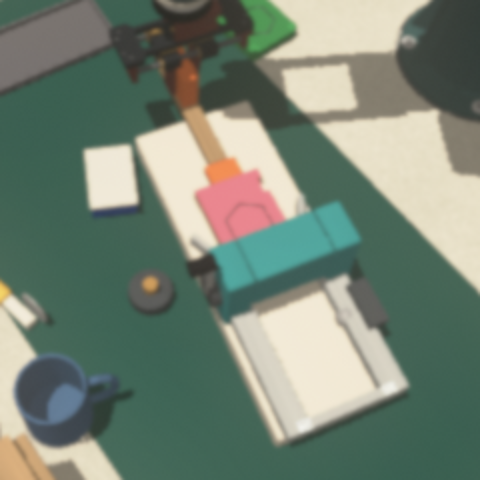

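The tip (225,170 in the crop) is square behind the board, and the board is entering between the lead-in plates. I'll continue pushing.

Request:
play_rows(
  motion=[0.03,0,0,0,0.06,0,0,0,0.09,0,0,0,0.12,0,0,0,0.15,0,0,0,0.18,0,0,0,0.21,0,0,0,0.24,0,0,0,0.27,0,0,0,0.3,0,0,0],
)

```text
clock: 12.25
position: [440.0, -93.5, 52.7]
ee_rot: [-180.0, 0.0, 76.6]
force: [-1.7, -2.3, -1.1]
width: 24.0
grasp_force: 30.0
```

Request:
play_rows(
  motion=[0.03,0,0,0,0.06,0,0,0,0.09,0,0,0,0.12,0,0,0,0.15,0,0,0,0.18,0,0,0,0.21,0,0,0,0.23,0,0,0,0.25,0,0,0,0.27,0,0,0],
)

```text
clock: 13.5
position: [458.7, -15.8, 52.8]
ee_rot: [180.0, 0.1, 76.6]
force: [-2.9, -7.8, 0.1]
width: 24.0
grasp_force: 30.0
```

```bash
cat > chk.py <<'E'
from meas import *
f=np.array([.2317,.9728]); n=np.array([-f[1],f[0]])
s=monitor.sense(); print(s['clock'],s['position'],s['ee_rot'],s['force'],s['width'])
q=s['position'][:2]-np.array([486.05,92.3]); print('tcp in cutter',q@f,q@n)
for c in("top","scene"):
    d=cam(c); P=np.vstack([sel(d,*h,(35,60),(350,650,-150,330))[0] for h in(((165,60,90),(180,255,255)),((0,60,90),(4,255,255)))])
    D=P[:,:2]-[486.05,92.3]; a=D@f; print(c,'die',*rect(P),'front x',np.percentile(a,[1,99]),np.median(P[:,2]))
cv2.imwrite('pics/%d.png'%(100*s['clock']),cv2.resize(d['color'][150:390,220:460],None,fx=2,fy=2))
E
python3 chk.py
```

```text
13.5 [458.73855418 -15.77370036  52.82904011] [1.79978702e+02 8.42441806e-02 7.66301172e+01] [-2.91218205 -7.75380669  0.06588154] 23.993486503350354
tcp in cutter -111.46215770641498 1.527898118746256
top die [514.7 209.2] [99.2 90.1] 76.4 front x [ 72.26270404 168.01568261] 48.05555303652446
scene die [511.1 200.1] [118.3  93.5] 77.1 front x [ 54.23395747 169.10419997] 47.927904962878614
```

Request:
play_rows(
  motion=[0.02,0,0,0,0.04,0,0,0,0.055,0,0,0,0.07,0,0,0,0.085,0,0,0,0.1,0,0,0,0.107,0,0,0,0.114,0,0,0,0.12,0,0,0,0.12,0,0,0],
)

```text
clock: 14.85
position: [466.7, 16.9, 53.1]
ee_rot: [180.0, 0.3, 76.7]
force: [-4.7, -19.3, 5.9]
width: 24.0
grasp_force: 30.0
```

```bash
python3 chk.py
```

```text
14.85 [466.68230202  16.93502602  53.10375961] [179.97598197   0.26514216  76.72198237] [ -4.68659503 -19.33759317   5.9187508 ] 23.952170613595037
tcp in cutter -77.80254231469874 1.3788321252693556
top die [520.1 231.5] [121.6  90.4] 76.7 front x [ 84.08419196 201.48800915] 48.239157073567775
scene die [517.5 230. ] [120.1  94. ] 76.3 front x [ 83.96886035 200.11422401] 48.048550493912316
```

Request:
play_rows(
  motion=[-0.02,0,0,0,-0.06,0,0,0,-0.12,0,0,0,-0.18,0,0,0,-0.26,0,0,0,-0.34,0,0,0,-0.42,0,0,0,-0.5,0,0,0,-0.58,0,0,0,-0.58,0,0,0],
)

```text
clock: 16.2
position: [426.7, -150.8, 52.7]
ee_rot: [180.0, -0.0, 76.5]
force: [-0.1, 0.1, -1.6]
width: 24.1
grasp_force: 30.0
```

```bash
python3 chk.py; mv pics/1[56]*.png pics/home.png
python3 - <<'E'
import cv2; i=cv2.imread('pics/home.png'); cv2.imwrite('pics/home2.png',cv2.resize(i[180:480,140:440],None,fx=2,fy=2,interpolation=2))
E
```

```text
16.2 [ 426.7131092  -150.84901375   52.66558573] [ 1.79962639e+02 -4.34662027e-04  7.64611868e+01] [-0.06228924  0.05865101 -1.61978266] 24.118548266418212
tcp in cutter -250.28371817246662 1.3853008859016631
top die [520.1 231.8] [121.   90.4] 76.9 front x [ 83.72937452 201.78031007] 48.15590751305592
scene die [518.5 230.8] [120.3  95.1] 76.4 front x [ 84.04207502 200.33714164] 48.084007436985864
```

View pics/home2.png

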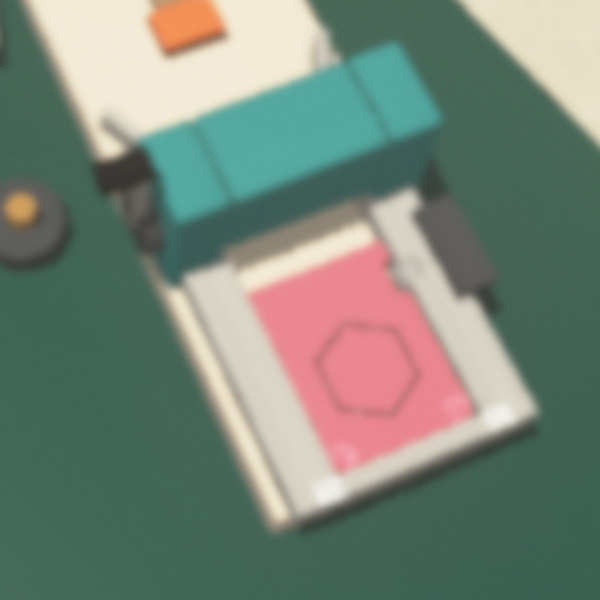

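The board (360,370) is against the stop with the ball sitting in its notch (405,275). Now I'll return the stick.

Run:
```python
from plan import *
plan([426.7,-150.8,125,76.6],[425,-300,125,40],[501,-402,115,-8.4],[501,-402,26,-8.4])
```

```text
[426.7, -150.8, 125, 76.6] [-0.0046, 0.002, -0.2414] -0.0006
[425, -300, 125, 40] [-0.4851, 0.1097, -0.0] 0.4067
[501, -402, 115, -8.4] [-0.0245, 0.4233, 0.0333] 0.5378
[501, -402, 26, -8.4] [0.0, -0.0, 0.2967] -0.0
```

Request:
play_rows(
  motion=[0,0,-0.08,0,0,0,-0.16,0,0,0,-0.24,0,0,0,-0.24,0],
)

```text
clock: 16.8
position: [428.0, -149.2, 125.9]
ee_rot: [179.8, 0.0, 76.7]
force: [-0.3, -0.1, -1.6]
width: 23.9
grasp_force: 30.0
```

Request:
play_rows(
  motion=[-0.1,0.02,0,0.08,-0.2,0.04,0,0.16,-0.3,0.06,0,0.24,-0.4,0.09,0,0.32,-0.4851,0.1097,0,0.4067,-0.4851,0.1097,0,0.4067,-0.4851,0.1097,0,0.4067],
)

```text
clock: 17.68
position: [424.2, -297.2, 123.5]
ee_rot: [-179.8, 0.0, 40.1]
force: [-0.3, 0.3, -2.7]
width: 23.7
grasp_force: 30.0
```

Request:
play_rows(
  motion=[-0.004,0.07,0.005,0.09,-0.008,0.14,0.01,0.18,-0.012,0.21,0.016,0.27,-0.016,0.28,0.022,0.36,-0.02,0.35,0.028,0.45,-0.0245,0.4233,0.0333,0.5378,-0.0245,0.4233,0.0333,0.5378,-0.0245,0.4233,0.0333,0.5378],
)

```text
clock: 18.68
position: [500.2, -398.8, 114.1]
ee_rot: [-179.9, 0.1, -8.2]
force: [-0.0, 0.2, -1.2]
width: 24.1
grasp_force: 30.0
```

Run:
```python
from meas import *; from plan import plan
s=monitor.sense(); print(s['clock'],s['position'],s['ee_rot'],s['width'])
for c in("top","scene"):
    d=cam(c)
    P,_=sel(d,(5,120,90),(18,255,255),(90,130),(250,750,-480,-280)); print(c,*rect(P)); m=P[:,0]>P[:,0].max()-25; print('tip',P[m].mean(0))
plan([501,-402,26,-8.4])
```

```text
18.675 [ 500.19293393 -398.78316834  114.13289452] [-1.79912323e+02  1.06035947e-01 -8.16603811e+00] 24.10748186098093
top [ 552.2 -401.9] [218.5  45.2] -10.3
tip [ 647.83374069 -415.53601803  107.33549708]
scene [ 563.1 -404.2] [194.6  41.6] -8.7
tip [ 647.8135659  -413.33410689  107.15079861]
[501, -402, 26, -8.4] [0.0038, 0.0089, 0.2949] 0.0017
```

Request:
play_rows(
  motion=[0,0.003,0,0,0,0.003,0.1,0,0,0.003,0.2,0,0,0.003,0.25,0,0,0.003,0.28,0,0,0.003,0.29,0,0,0.003,0.296,0,0,0.003,0.296,0],
)

```text
clock: 19.77
position: [501.2, -402.0, 26.5]
ee_rot: [180.0, -0.0, -8.4]
force: [-0.4, -0.3, -1.6]
width: 24.2
grasp_force: 30.0
```

Request:
play_rows(
  motion=[0,0,0,0,0,0,0,0,0,0,0,0,0,0,0,0,0,0,0,0,0,0,0,0,0,0,0,0,0,0,0,0],
  gripper=1,
)

```text
clock: 20.78
position: [500.8, -401.6, 25.8]
ee_rot: [180.0, 0.0, -8.4]
force: [0.3, -0.4, 0.3]
width: 87.5
grasp_force: 0.0
```

Request:
play_rows(
  motion=[0,0,-0.1,0,0,0,-0.25,0,0,0,-0.4,0,0,0,-0.55,0,0,0,-0.55,0,0,0,-0.55,0],
)

```text
clock: 21.52
position: [500.4, -401.2, 190.3]
ee_rot: [-180.0, 0.0, -8.4]
force: [0.2, -0.5, -0.7]
width: 87.7
grasp_force: 0.0
```

```bash
python3 - <<'E'
from meas import *
s=monitor.sense(); print(s['clock'],s['position'],s['width'],s['force'])
for c in("top","scene"):
    d=cam(c)
    for zr in((10,30),(60,95)):
        P,_=sel(d,(5,120,90),(18,255,255),zr,(250,750,-480,-280)); print(c,len(P),*rect(P),np.median(P[:,2]))
cv2.imwrite('pics/end.png',d['color'])
E
python3 chk.py
```

```text
21.525 [ 500.44259651 -401.20551638  190.31567145] 87.74247791980135 [ 0.15819048 -0.52338137 -0.73448262]
top 212 [ 565.5 -413.2] [191.7  43.8] -5.1 18.56718093486827
top 10 [ 504.6 -397.8] [48.6  3.6] -34.9 74.0042092983816
scene 203 [ 560.4 -414.7] [200.6  47.6] -5.1 19.487201025336937
scene 259 [ 502.3 -398.2] [69.8 29.5] -13.5 79.02002391892404
21.625 [ 499.90950766 -400.68412386  189.0654937 ] [-1.79893389e+02  1.54522174e-01 -8.39356342e+00] [-0.2910701   0.01719735 -0.09131635] 87.74219206678649
tcp in cutter -476.3637077654741 -127.70695055205704
top die [520.  231.5] [121.3  90.1] 76.6 front x [ 83.92945708 201.67218653] 48.30027954058539
scene die [519.2 230.7] [120.6  94.9] 76.9 front x [ 84.13058241 200.49161707] 48.139050346323984
```

View pics/end.png

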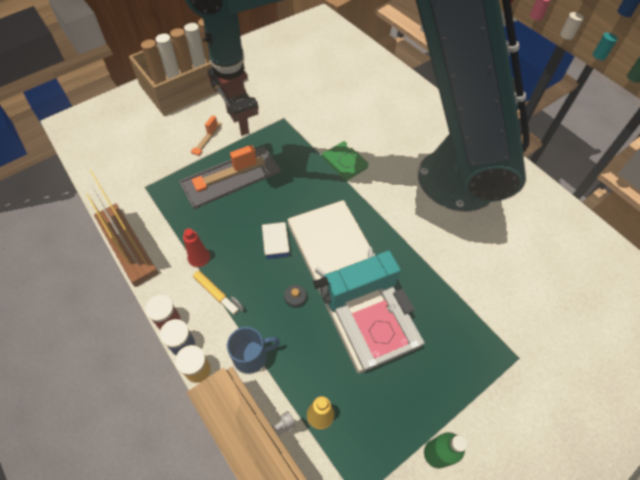

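The stick lies flat in the tray at (230,170), the board is home at (382,332), and the bystanders are where they were.

```bash
python3 -c "
from rig import workorder; print(workorder.finish_job())"
```

```text
the job is handed in; nothing more can be done
None
```

The job is handed in at about 22 s: in the last pictures the board is home against the stop with the ball in its notch, the stick is flat in its tray and released, and the other things look untouched; the hand-in gave no verdict.

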